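Raise the hood sash to the working mark

TASK

Gently push the hood's counterweighted sash up from beneath its lip until the black pointer clipped to the right-hand rail points at the end of the lip, and leave it there. Push only from below: do not grip the lip or press on its top. Do not shift the pointer or disturb anything standing in or around the hood.

Things in the scene. Friction and masses are not known exactly. Their poses are not given: they have to be found in the camera images.
- hood: fixed bench enclosure, 460 mm wide, 442 high, clear cheeks and back. Its front faces the robot; sash and two white rails lean back 30 degrees from vertical, tops away from the robot. Origin: underside, 210 mm behind the foot's front edge, on the middle line; x into the hood, y to its left, z up. A 28 mm high sill runs along the foot's front edge; between it and the lip the front is open
- sash (a joint): travel of the sash up the slope in m, 0 = lowest, 0.17 = top stop. Clear pane 395 mm wide and 200 mm long with an aluminium lip along its lower edge. It is counterweighted: it stays where it is left, and takes roughly 2 to 5 N to slide either way
- lip_under (a point): middle of the flat underside of the lip, a ledge 360 mm long (along y), 34 deep, 16 thick, sticking out square from the pane towards the robot (outwards and 30 degrees upwards); its outer edge is 17 mm from here. z: up the slope (sliding direction); x: square to the pane, into the hood; y: along the lip to the hood's left. 105 mm above the bench with the sash lowest
- lip_end (a point): centre of the lip's right-hand end face (hood's -y end), half-way through its 16 mm thickness and half-way along its depth. Same axes as lip_under
- mark_tip (a point): tip of the black cone pointer, 14 mm long, on a black clip (34 mm wide, 30 high, steel thumbscrew) held by friction on the right-hand rail (hood's -y side), at a height that varies. The tip stays 4 mm clear of the path of the lip's end face and points along +y at it. Axes as lip_under: the sash is at its mark when lip_end has z = 0 in this frame
- lip_top (a point): middle of the lip's top face, a black strip 34 x 360 mm, 3 mm thick, that covers the whole top of the lip; not to be pressed or gripped. Axes as lip_under
- rack: black tube rack, 85 x 150 x 40 mm, many small wells, with two red-capped tubes standing in it (114 mm high overall); on the bench beside the hood, on its left. Origin: centre of underside. Bystander
- jar: small brown glass jar, 60 mm across, 75 mm high, on the bench just in front of the hood, right of its middle. Origin: centre of underside. Bystander
- tube_stand: white block 60 x 120 x 30 mm holding three red-capped tubes (104 mm high overall), inside the hood. Origin: centre of underside. Bystander
- beaker: glass beaker, 64 mm across, 85 mm high, on the bench just in front of the hood, left of its middle. Origin: centre of underside. Bystander
- bottle: white plastic bottle with blue cap, 72 mm across, 170 mm high, on the bench to the left. Origin: centre of underside. Bystander
- foam_box: white insulated box with lid, 196 x 156 x 132 mm, on the bench to the right. Origin: centre of underside. Bystander
- tip_box: clear box with blue lid, 114 x 79 x 68 mm, on the bench to the right. Origin: centre of underside. Bystander

How it is judged:
By the outcome, as a careful person would: the job done as asked, in the order asked, and still so for the second after the job is handed in, with the robot touching nothing.
It also fails if it takes over 42 s, if anything falls off the work surface, if the arm or the gripper's body presses on something with over 40 N, if the wrist force passes 120 N, or if a joint passes its speed limit or range.

ROBOT

A 7-joint arm with a two-finger parallel gripper is mounted at the origin on the work surface. World frame = base frame: x ahead of the robot, y to its left, z up, the work surface at z = 0. Lengths are in m, angles in degrees, forces in N, time in s.
With the tool pointing down it reaches from about 0.4 to 0.9 m from the base axis. Payload 5.5 kg.
Tool frame: the origin (TCP) lies between the finger pads; the fingertips stand env.tips_ahead ahead of it and the grasp point (between the pads) lies 3 mm ahead of it (env.tips_ahead is the distance from the TCP to the fingertips, in m); y points along the fingers, x is the direction in which the jaws open and shut, and the axes are right-handed (so a half turn about y gives the same grasp; the last joint's range is limited). The gripper opens to 85 mm and grips with 20 to 120 N. Pads are 22 mm wide; open, the fingers measure 114 mm over their backs; the gripper's body (76 mm by 85 mm) begins 54 mm behind the grasp point. The pads swing forward as they close: fully open they stand 13 mm farther back than shut.
Start: joints at [88.877, 28.699, -24.465, 88.831, 12.651, 65.22, -12.049], TCP at [0.181, -0.624, 0.253] pointing down, gripper open.
Joint ranges: [-164.97, 164.97], [-17.58, 116.51], [-87.97, 89.64], [11.32, 138.91], [-80.73, 260.73], [10.89, 115.49], [-147.41, 147.41]. Speed limits (degrees/s): [147.25, 147.25, 180, 180, 180, 180, 180].

INTERFACE

Orientations are given as [roll, pitch, yaw] about the fixed x, y, z axes, in that order (R = Rz(yaw) Ry(pitch) Rx(roll)).
In Python, from cell import env gives the robot as it stands.
- The arm moves only by the tool step_arm, never from a script. Its arguments are lists of equal length, an entry for each row: "linear": the shift along the tool's x, y, z in mm, a list of three; "twist": the turn about the tool's y in rad. A call has 1 to 8 rows; each row is the pose to reach, as a shift and turn from the pose commanded when the call began, along the tool's axes at that moment; what a row does not reach only later rows make up. A row lasts 1/12 s, in which the tool goes at most 41.7 mm and 7.16 degrees, less where a joint would pass 70% of its speed; a pose out of reach is approached as far as the arm can. A call with a gripper value outside its range is refused whole. "fingers" is the gripper command: -1 is fully open, 1 is shut, values between are in proportion, set as the call begins (left out, the last holds). The fingers move at their own pace and stop on an object; "squeeze" is the grip in N (left out, the last holds). Time passes only in rows, so rows that repeat a pose let the fingers close. It gives the time, the measured TCP pose, the force and the opening at its end, in the units of the state.
- env.read_state(): the state, without advancing time (a new reading comes with each control period).
- env.snapshot(name): name is "scene" or "side" or "wrist"; returns (picture, depth): 384x512x3 uint8, red, green, blue; 384x512 float32, m along the optical axis (not along the pixel's ray), 0 where there is no reading.
- env.camera_params(name): a dict with "intrinsics" (3x3 intrinsics, pixels), "view" (4x4, takes a point from world to camera coordinates); the wrist camera has in their place "hand_eye" (4x4, takes a point from camera to tool coordinates, whose origin is the TCP and whose axes are the tool frame's). Camera axes: x right, y down, z forward; pixel columns grow to the right and rows downward; lengths in m; the calibration is good to about 2 mm. A picture is of the moment at which its call begins: read the wrist's pose just before it. camera_params takes no time and is no camera call.
- env.finish_job(): hands the job in, once; it reports no verdict.
The state is a dict: "time": time; "qpos": joint angles; "joint_vel": joint speeds; "joint_efforts": joint torques, N m; "eef_pos": TCP position; "tool_rot": TCP orientation; "force": force on the tool from outside, world axes, zero at the start; "moment": the same for the moment, N m; "grip_width": finger opening in m.
Only numpy, scipy, OpenCV 4.12 (cv2) and the standard library are available. Lean on these libraries where they do the work, as an engineer would, in place of code of your own. Each camera call takes 0.05 s, during which the arm holds its last target.

## Working session

There is one attempt and no reset: what is moved stays moved. The work goes in short steps, Python scripts to look and compute and a tool call to move; the robot and the scene stay as the last step left them, time stands still between calls to the robot, and variables do not carry over. Pictures are saved under pics/ and viewed, and the job is handed in when it is done.

Besides the shell and the picture viewer there is one more tool, called after "Emit:" as name([rows], argument=value, ...), one row to a line, values as JSON. step_arm: Moves the arm, as the interface text tells. Its arguments: {"type":"object","properties":{"linear":{"type":"array","items":{"type":"array","items":{"type":"number"}}},"twist":{"type":"array","items":{"type":"number"}},"fingers":{"type":"number"},"squeeze":{"type":"number"}},"required":["linear","twist"]}

```bash
ls; mkdir -p pics; python3 - <<'E'
from cell import env
import cv2, numpy as np
s=env.read_state(); print({k:np.round(v,4).tolist() if not isinstance(v,float) else v for k,v in s.items()}, env.tips_ahead)
for n in ["scene","side","wrist"]:
    p,d=env.snapshot(n); cv2.imwrite(f"pics/{n}0.png",p[...,::-1]); np.savez(f"pics/{n}0.npz",p=p,d=d)
    c=env.camera_params(n); print(n,{k:np.round(v,4).tolist() for k,v in c.items()})
E
```

```text
pics
{'time': 0.0, 'qpos': [88.8774, 28.7527, -24.4508, 88.8938, 12.6517, 65.2196, -12.0502], 'joint_vel': [-0.1209, -0.004, -0.0564, -0.0773, -0.0281, -0.0129, -0.0101], 'joint_efforts': [0.0005, -56.951, -5.8162, -28.0939, 0.0106, 0.0118, -0.0], 'eef_pos': [0.1811, -0.6236, 0.2523], 'tool_rot': [-89.9986, 0.1128, -73.7963], 'force': [-0.0209, 0.559, -0.2951], 'moment': [0.0057, -0.0281, 0.0299], 'grip_width': 0.08535027700707526} 0.022
scene {'intrinsics': [[453.6964, 0.0, 252.0974], [0.0, 453.6964, 182.2292], [0.0, 0.0, 1.0]], 'view': [[0.9998, 0.013, -0.0116, -0.5566], [0.0025, -0.7664, -0.6424, 0.0651], [-0.0172, 0.6423, -0.7663, 1.7553], [0.0, 0.0, 0.0, 1.0]]}
side {'intrinsics': [[348.7569, 0.0, 249.8256], [0.0, 348.7569, 191.5724], [0.0, 0.0, 1.0]], 'view': [[0.9994, 0.0335, 0.0078, -0.5761], [0.0341, -0.9403, -0.3388, -0.0087], [-0.004, 0.3388, -0.9408, 1.2309], [0.0, 0.0, 0.0, 1.0]]}
wrist {'intrinsics': [[339.5978, 0.0, 256.3085], [0.0, 339.5978, 189.1182], [0.0, 0.0, 1.0]], 'hand_eye': [[1.0, -0.0005, -0.001, -0.0005], [0.0008, -0.326, 0.9454, -0.1198], [-0.0008, -0.9454, -0.326, 0.0846], [0.0, 0.0, 0.0, 1.0]]}
```

View pics/scene0.png

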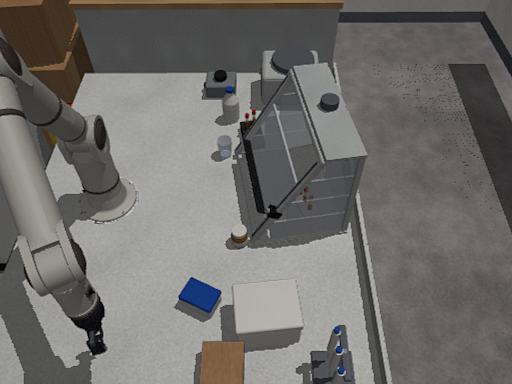

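View pics/side0.png

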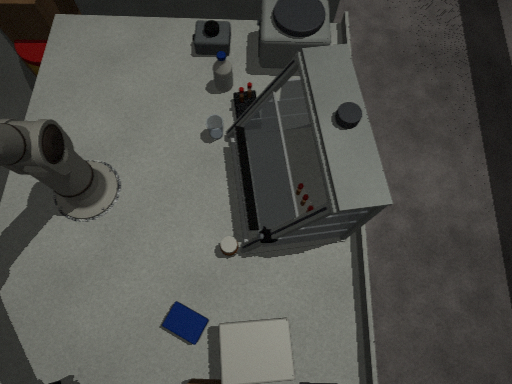

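View pics/wrist0.png

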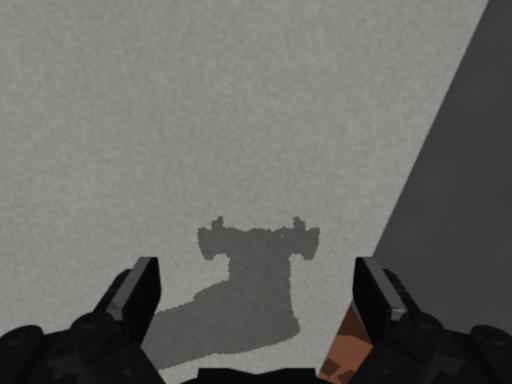

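The scene shows the hood on the right, with its front facing the robot. The black lip strip runs from about (243,125) to (265,210) in the scene picture, and the pointer clip is at about (273,211). The jar is at (238,236) and the beaker at (225,147). I'll zoom in and measure.

```bash
cat > h.py <<'E'
import numpy as np, cv2
from cell import env
def W(n,d,u,v):
    c=env.camera_params(n);K=c["intrinsics"];V=np.linalg.inv(c["view"])
    z=d[v,u]; p=np.stack([(u-K[0,2])/K[0,0]*z,(v-K[1,2])/K[1,1]*z,z,np.ones_like(z)]); return (V@p)[:3].T
E
python3 - <<'E'
from h import *
for n,(u0,v0,u1,v1) in {"scene":(205,90,335,250),"side":(195,100,345,265)}.items():
    f=np.load(f"pics/{n}0.npz");p=f["p"];d=f["d"]
    cv2.imwrite(f"pics/{n}0z.png",cv2.resize(p[v0:v1,u0:u1,::-1],None,fx=3.6,fy=3.6,interpolation=cv2.INTER_CUBIC))
    dark=(p.max(2)<40); m=np.zeros_like(dark); m[v0:v1,u0:u1]=1; 
    v,u=np.nonzero(dark&m&(d>0)); P=W(n,d,u,v)
    print(n,len(P)); 
    N,L,S,C=cv2.connectedComponentsWithStats((dark&m).astype(np.uint8))
    for i in range(1,N):
        if S[i,4]>15:
            v,u=np.nonzero(L==i);P=W(n,d,u,v);print(S[i],np.round(np.percentile(P,[2,50,98],axis=0),3).tolist())
E
```

```text
scene 902
[321 101  14  10  68] [[0.78, 0.032, 0.418], [0.798, 0.039, 0.43], [0.82, 0.058, 0.442]]
[249 121   4   6  17] [[0.538, 0.363, 0.032], [0.543, 0.388, 0.04], [0.552, 0.409, 0.049]]
[240 122  25  92 594] [[0.505, -0.15, 0.034], [0.561, 0.024, 0.127], [0.595, 0.379, 0.138]]
[280 163  37  42  49] [[0.652, -0.178, 0.206], [0.705, -0.168, 0.301], [0.75, -0.159, 0.379]]
[252 205  30  32 152] [[0.566, -0.203, 0.058], [0.626, -0.194, 0.177], [0.653, -0.171, 0.192]]
side 2041
[ 227  100   32  131 1320] [[0.508, -0.151, 0.037], [0.558, 0.064, 0.125], [0.598, 0.359, 0.194]]
[335 110  10  19  99] [[0.779, 0.036, 0.412], [0.785, 0.046, 0.428], [0.799, 0.068, 0.443]]
[334 192   4  15  16] [[0.638, -0.333, 0.4], [0.774, -0.148, 0.407], [0.776, -0.131, 0.936]]
[242 207  85  42 401] [[0.567, -0.201, 0.056], [0.64, -0.177, 0.189], [0.752, -0.159, 0.383]]
[340 232   5   7  26] [[0.868, -0.152, 0.027], [0.88, -0.146, 0.056], [0.884, -0.142, 0.085]]
```

```bash
python3 - <<'E'
import cv2,numpy as np
a=cv2.imread("pics/scene0z.png");b=cv2.imread("pics/side0z.png");print(a.shape,b.shape)
E
```

```text
(576, 468, 3) (594, 540, 3)
```

View pics/scene0z.png

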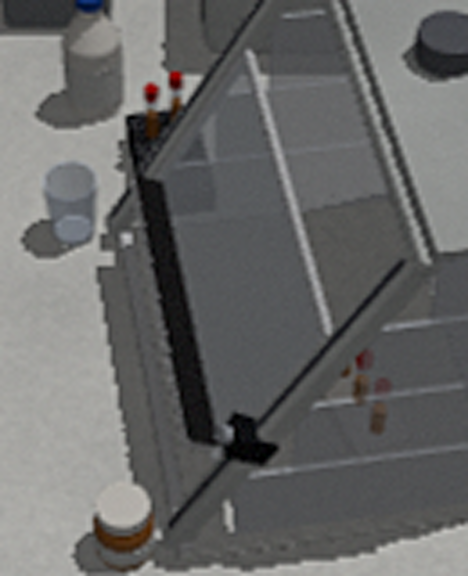

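View pics/side0z.png

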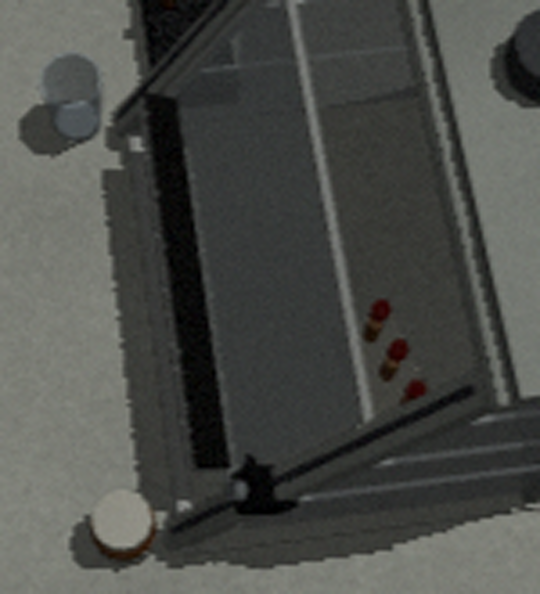

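Both zooms show the black lip strip and the clip on the right rail. In the side zoom the pointer cone is at about (255,460), slightly up the slope from the lip's end at (210,467). Next I'll fit the lip plane and the hood's axes.

```bash
python3 - <<'E'
from h import *
for n in ["scene","side"]:
    f=np.load(f"pics/{n}0.npz");p=f["p"];d=f["d"]
    dark=(p.max(2)<40); v,u=np.nonzero(dark&(d>0)); P=W(n,d,u,v)
    m=(P[:,2]>.105)&(P[:,2]<.15)&(P[:,0]>.5)&(P[:,0]<.65)&(P[:,1]>-.16)&(P[:,1]<.26)
    Q=P[m]; 
    line=cv2.fitLine(Q[:,:2].astype(np.float32),cv2.DIST_HUBER,0,.01,.01).ravel()
    y=line[:2]*np.sign(line[1]); yaw=np.degrees(np.arctan2(-y[0],y[1]))
    s=Q[:,:2]@y; x=np.array([y[1],-y[0]]); t=Q[:,:2]@x
    print(n,len(Q),"yaw",yaw,"s ends",np.percentile(s,[0,1,99,100]),"len",np.ptp(s),"t",np.percentile(t,[1,50,99]),"z",np.percentile(Q[:,2],[1,50,99]))
    A=np.c_[t,np.ones_like(t)]; print("tilt",np.degrees(np.arctan(np.linalg.lstsq(A,Q[:,2],rcond=None)[0])))
    c=np.r_[x*np.median(t)+y*(s.min()+s.max())/2,np.median(Q[:,2])];print("ctr top",c, "axes",x,y)
    # clip pts
    m=(P[:,2]>.13)&(P[:,2]<.25)&(P[:,0]>.57)&(P[:,0]<.68)&(P[:,1]>-.22)&(P[:,1]<-.13)
    Q=P[m];print("clip",len(Q));print(np.round(np.c_[Q[:,:2]@x,Q[:,:2]@y,Q[:,2],u[m],v[m]],3)[::max(1,len(Q)//40)])
E
```

```text
scene 527 yaw 9.469892 s ends [-0.25110409 -0.24739895  0.1040472   0.11065297] len 0.3617570626418324 t [0.54265131 0.55650042 0.57039582] z [0.11671514 0.12831818 0.13851559]
tilt [-29.05124708  23.61754893]
ctr top [0.56047069 0.02229208 0.12831818] axes [0.9863722 0.1645293] [-0.1645293  0.9863722]
clip 162
[[ 6.39e-01 -2.79e-01  2.49e-01  2.88e+02  1.94e+02]
 [ 6.32e-01 -2.82e-01  2.39e-01  2.86e+02  1.97e+02]
 [ 6.23e-01 -2.82e-01  2.24e-01  2.83e+02  2.00e+02]
 [ 6.14e-01 -2.82e-01  2.06e-01  2.80e+02  2.04e+02]
 [ 5.44e-01 -2.24e-01  1.33e-01  2.56e+02  2.06e+02]
 [ 5.86e-01 -2.74e-01  1.89e-01  2.71e+02  2.06e+02]
 [ 6.07e-01 -2.83e-01  1.97e-01  2.78e+02  2.06e+02]
 [ 5.77e-01 -2.68e-01  1.78e-01  2.68e+02  2.07e+02]
 [ 5.89e-01 -2.77e-01  1.88e-01  2.72e+02  2.07e+02]
 [ 6.02e-01 -2.77e-01  1.84e-01  2.76e+02  2.07e+02]
 [ 5.53e-01 -2.32e-01  1.31e-01  2.59e+02  2.08e+02]
 [ 5.91e-01 -2.82e-01  1.88e-01  2.73e+02  2.08e+02]
 [ 5.45e-01 -2.38e-01  1.34e-01  2.57e+02  2.09e+02]
 [ 5.63e-01 -2.38e-01  1.30e-01  2.62e+02  2.09e+02]
 [ 5.90e-01 -2.87e-01  1.90e-01  2.73e+02  2.
[... 3549 characters left out ...]
 2.38e+02]
 [ 5.72e-01 -2.89e-01  1.71e-01  2.60e+02  2.39e+02]
 [ 5.85e-01 -2.95e-01  1.91e-01  2.65e+02  2.39e+02]
 [ 5.99e-01 -2.96e-01  1.85e-01  2.70e+02  2.39e+02]
 [ 6.14e-01 -2.95e-01  1.74e-01  2.75e+02  2.39e+02]
 [ 5.76e-01 -2.95e-01  1.80e-01  2.62e+02  2.40e+02]
 [ 5.90e-01 -2.98e-01  1.87e-01  2.67e+02  2.40e+02]
 [ 6.05e-01 -2.98e-01  1.79e-01  2.72e+02  2.40e+02]
 [ 5.71e-01 -2.95e-01  1.69e-01  2.60e+02  2.41e+02]
 [ 5.84e-01 -2.99e-01  1.81e-01  2.65e+02  2.41e+02]
 [ 5.99e-01 -2.99e-01  1.72e-01  2.70e+02  2.41e+02]
 [ 5.71e-01 -2.98e-01  1.71e-01  2.60e+02  2.42e+02]
 [ 5.85e-01 -2.99e-01  1.66e-01  2.65e+02  2.42e+02]
 [ 6.00e-01 -2.99e-01  1.56e-01  2.70e+02  2.42e+02]]
```

```bash
cat >> h.py <<'E'
from scipy.spatial.transform import Rotation as Ro
def st():
    s=env.read_state(); return s,np.array(s["eef_pos"]),Ro.from_euler("xyz",s["tool_rot"],degrees=True).as_matrix()
YH=np.radians(9.45); HX=np.array([np.cos(YH),np.sin(YH),0]);HY=np.array([-np.sin(YH),np.cos(YH),0]);HZ=np.array([0,0,1.])
def T(t,s,z): return HX*t+HY*s+HZ*z
def tsz(p): return np.array([p@HX,p@HY,p[2]])
def plan(target,yaw=None):
    s,p,R=st(); d=R.T@(np.array(target)-p)*1000
    dy=0 if yaw is None else (yaw-s["tool_rot"][2]+180)%360-180
    print("pos",p.round(4),"tsz",tsz(p).round(4),"yaw",round(s["tool_rot"][2],2),"shift mm",d.round(1),"dist",np.linalg.norm(d).round(1),"twist rad",round(-np.radians(dy),3),"deg",round(dy,1),"force",np.round(s["force"],2),"t",round(s["time"],2),"w",s["grip_width"])
E
python3 - <<'E'
from h import *
plan([.36,-.36,.30],99.45)
plan(T(.46,-.07,.26),99.45)
E
```

```text
pos [ 0.1812 -0.6237  0.2525] tsz [ 0.0763 -0.645   0.2525] yaw -73.79 shift mm [-203.4  -47.2  245.3] dist 322.1 twist rad -3.024 deg 173.2 force [-0.04 -0.2  -0.44] t 0.15 w 0.08524897343128657
pos [ 0.1812 -0.6237  0.2525] tsz [ 0.0763 -0.645   0.2525] yaw -73.79 shift mm [-525.9   -6.7  448.7] dist 691.3 twist rad -3.024 deg 173.2 force [-0.04 -0.2  -0.44] t 0.15 w 0.08524897343128657
```

Emit:
step_arm([
  [-25,-6,31],
  [-50,-12,62],
  [-76,-18,92],
  [-102,-24,123],
  [-127,-30,153],
  [-153,-36,184],
  [-178,-42,215],
  [-203,-47,245],
], twist=[-0.12,-0.24,-0.36,-0.48,-0.6,-0.72,-0.84,-0.96], fingers=1, squeeze=20)

```text
time: 0.82
eef_pos: [0.3608, -0.359, 0.3007]
tool_rot: [-90.0, -0.0, -18.4]
force: [0.8, -0.2, 0.3]
grip_width: 0.0002
```

```bash
python3 - <<'E'
from h import *
plan(T(.42,-.17,.30),99.45); print(np.round(env.read_state()["qpos"],1))
E
```

```text
pos [ 0.3608 -0.359   0.3007] tsz [ 0.2969 -0.4133  0.3007] yaw -18.45 shift mm [ -5.1   0.5 272.6] dist 272.7 twist rad -2.058 deg 117.9 force [ 0.8  -0.25  0.26] t 0.82 w 0.0002157979916076152
[ 80.2  13.9 -44.4 105.2  10.7  65.2  13.7]
```

Emit:
step_arm([
  [-1,0,34],
  [-1,0,68],
  [-2,0,102],
  [-3,0,136],
  [-3,0,170],
  [-4,0,205],
  [-5,0,239],
  [-5,0,273],
], twist=[-0.12,-0.24,-0.36,-0.48,-0.6,-0.72,-0.84,-0.96])

```text
time: 1.48
eef_pos: [0.4431, -0.0992, 0.3004]
tool_rot: [-90.0, 0.0, 36.5]
force: [0.6, -0.1, 0.3]
grip_width: 0.0004
```

```bash
python3 - <<'E'
from h import *
plan(T(.46,-.17,.28),99.45); print(np.round(env.read_state()["qpos"],1))
E
```

```text
pos [ 0.4431 -0.0992  0.3004] tsz [ 0.4208 -0.1706  0.3004] yaw 36.54 shift mm [ 35.2  20.4 -17.3] dist 44.2 twist rad -1.098 deg 62.9 force [ 0.64 -0.12  0.3 ] t 1.48 w 0.0003614909515334501
[ 67.    9.9 -63.  111.6   9.9  64.2  36.6]
```

Emit:
step_arm([
  [4,3,-2],
  [8,5,-4],
  [12,8,-6],
  [16,10,-9],
  [20,13,-11],
  [25,15,-13],
  [30,18,-15],
  [35,20,-17],
], twist=[-0.12,-0.24,-0.36,-0.48,-0.6,-0.72,-0.84,-0.96])

```text
time: 2.15
eef_pos: [0.4815, -0.0939, 0.2799]
tool_rot: [-90.0, 0.0, 91.5]
force: [-0.3, -0.3, 0.6]
grip_width: 0.0002
```

```bash
python3 - <<'E'
from h import *
plan(T(.46,-.17,.28),99.45); print(np.round(env.read_state()["qpos"],1))
E
```

```text
pos [ 0.4815 -0.0939  0.2799] tsz [ 0.4595 -0.1717  0.2799] yaw 91.54 shift mm [ 1.8 -0.1 -0.3] dist 1.8 twist rad -0.138 deg 7.9 force [-0.26 -0.26  0.59] t 2.15 w 0.00016483548079498887
[ 66.3  22.2 -71.  108.5  23.1  65.8  78.3]
```

Emit:
step_arm([
  [1,0,0],
  [2,0,0],
  [2,0,0],
], twist=[-0.1,-0.138,-0.138])

```text
time: 2.4
eef_pos: [0.4813, -0.0916, 0.28]
tool_rot: [-90.0, -0.1, 99.2]
force: [-0.2, 1.7, -0.3]
grip_width: -0.0001
```

```bash
cat >> h.py <<'E'
def wsnap(tag):
    s,p,R=st(); im,d=env.snapshot("wrist"); c=env.camera_params("wrist")
    M=np.eye(4);M[:3,:3]=R;M[:3,3]=p; M=M@c["hand_eye"]
    np.savez(f"pics/{tag}.npz",p=im,d=d,M=M,K=c["intrinsics"]); cv2.imwrite(f"pics/{tag}.png",im[...,::-1]); return im,d,M,c["intrinsics"]
def WW(tag):
    f=np.load(f"pics/{tag}.npz");d=f["d"];K=f["K"];v,u=np.mgrid[:384,:512]
    P=np.stack([(u-K[0,2])/K[0,0]*d,(v-K[1,2])/K[1,1]*d,d],-1)@f["M"][:3,:3].T+f["M"][:3,3]
    return f["p"],d,np.stack([P@HX,P@HY,P[...,2]],-1)
E
python3 - <<'E'
from h import *
plan(T(.46,-.17,.28),99.45); wsnap("w1")
E
```

```text
pos [ 0.4813 -0.0916  0.28  ] tsz [ 0.4597 -0.1694  0.28  ] yaw 99.22 shift mm [-0.6 -0.  -0.3] dist 0.7 twist rad -0.004 deg 0.2 force [-0.23  1.71 -0.29] t 2.4 w -8.99940809512204e-05
```

View pics/w1.png

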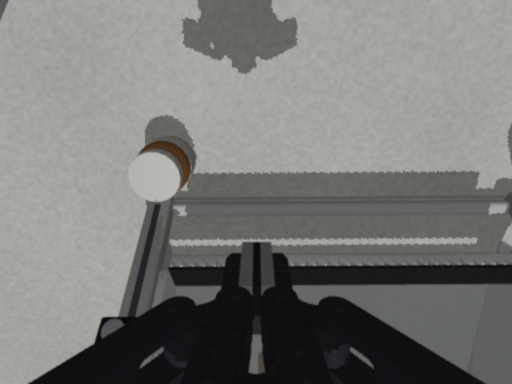

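The wrist view shows the jar at (158,172) and the lip's front as a grey band at v≈260. Its black top is at v≈275 and its right end at u≈170. The clip at (120,325) is partly hidden by the gripper. I'll move closer to the hood and to the left to see the pointer.

Emit:
step_arm([
  [15,0,-20],
  [30,0,-40],
  [45,0,-60],
  [45,0,-70],
  [45,0,-70],
], twist=[0,0,0,0,0])

```text
time: 2.87
eef_pos: [0.545, -0.0346, 0.2806]
tool_rot: [-90.1, -0.1, 99.2]
force: [-0.2, 0.0, -0.3]
grip_width: -0.0002
```

```bash
python3 - <<'E'
from h import *
plan(T(.53,-.12,.28),99.45); wsnap("w2")
im,d,P=WW("w2")
cv2.imwrite("pics/w2z.png",cv2.resize(im[150:300,0:256,::-1],None,fx=3,fy=3,interpolation=cv2.INTER_CUBIC))
E
```

```text
pos [ 0.545  -0.0346  0.2806] tsz [ 0.532  -0.1237  0.2806] yaw 99.17 shift mm [3.7 0.6 2. ] dist 4.2 twist rad -0.005 deg 0.3 force [-0.24  0.03 -0.3 ] t 2.87 w -0.0001940201739389418
```

View pics/w2.png

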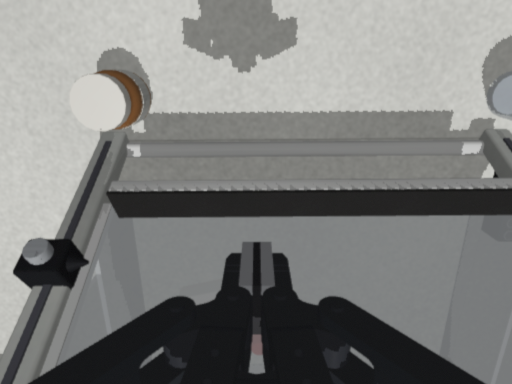

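View pics/w2z.png

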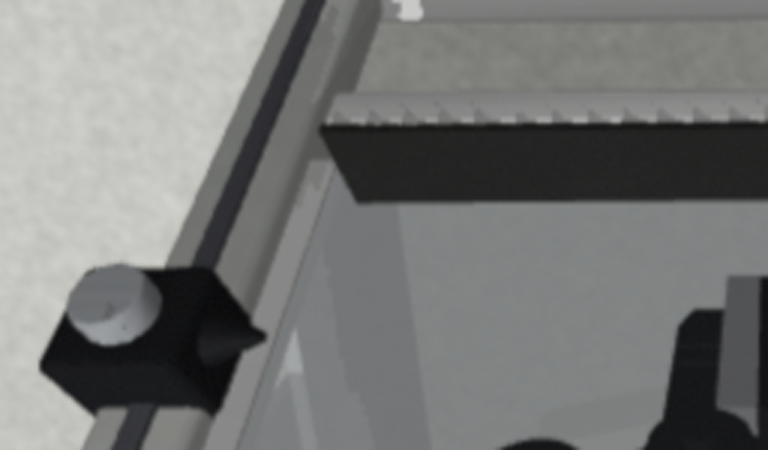

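The clip and its cone are now clear: the tip is at about (88,262), the lip's black top spans v≈190–215, and its right end is at u≈107–119. Next I'll get 3D numbers in slope coordinates.

```bash
cat >> h.py <<'E'
def slope(Q): # w up slope, n into hood, s
    t,s,z=Q[...,0],Q[...,1],Q[...,2]; return np.stack([.5*t+.8660254*z,.8660254*t-.5*z,s],-1)
E
python3 - <<'E'
from h import *
np.set_printoptions(suppress=True,linewidth=180)
im,d,P=WW("w2"); S=slope(P)*1000
for u in (150,200):
  print("col",u)
  for v in range(176,222): print(v,im[v,u],S[v,u].round(1),(P[v,u]*1000).round(1))
print("cone")
for v in range(256,269): print(v,[(u,int(im[v,u].max()),*S[v,u].round(1)) for u in range(76,92,2)])
print("lip right end row 195/205"); 
for v in (193,200,208): print([(u,int(im[v,u].max()),S[v,u].round(1).tolist()) for u in range(104,124,2)])
E
```

```text
col 150
176 [128 128 125] [ 293.4  483.6 -249.6] [ 565.5 -249.6   12.2]
177 [127 128 124] [ 292.5  486.3 -250.4] [ 567.4 -250.4   10.1]
178 [126 127 123] [ 295.   485.4 -249.7] [ 567.9 -249.7   12.7]
179 [127 127 123] [ 294.9  487.3 -250.2] [ 569.5 -250.2   11.7]
180 [125 125 122] [ 295.1  488.9 -250.5] [ 570.9 -250.5   11.1]
181 [122 123 122] [ 374.   403.8 -214.2] [ 536.7 -214.2  122. ]
182 [124 125 124] [ 375.   403.9 -214.1] [ 537.3 -214.1  122.8]
183 [126 128 126] [ 376.   404.1 -213.9] [ 537.9 -213.9  123.6]
184 [129 130 129] [ 376.5  404.9 -214. ] [ 538.8 -214.   123.6]
185 [131 132 131] [ 377.9  404.5 -213.6] [ 539.3 -213.6  125.1]
186 [133 134 133] [ 379.6  403.9 -213.1] [ 539.6 -213.1  126.8]
187 [133 133 133] [ 381.3  403.3 -212.7] [ 539.9 -212.7  128.5]
188 [130 130 129] [ 380.8  405.1 -213.2] [ 541.2 -213.2  127.2]
189 [123 124 122] [ 382.6  404.3 -212.7] [ 541.5 -212.7  129.2]
190 [106 107 106] [ 382.8  405.4 -212.9] [ 542.5 -212.9  128.9]
191 [62 62 61] [ 384.7  404.5 -212.3] [ 542.6 -212.3  130.9]
192 [28 28 27] [ 385.8  404.5 -212.1] [ 543.2 -212.1  131.8]
193 [31 30
[... 12206 characters left out ...]
 86, [366.9, 438.0, -267.6]), (106, 87, [364.5, 441.0, -267.4]), (108, 83, [361.3, 445.0, -267.7]), (110, 42, [387.8, 412.4, -247.7]), (112, 34, [388.0, 412.1, -245.8]), (114, 35, [387.5, 412.7, -244.4]), (116, 35, [388.7, 411.3, -242.0]), (118, 36, [387.4, 412.9, -241.1]), (120, 36, [387.8, 412.4, -239.1]), (122, 36, [387.4, 412.9, -237.7])]
[(104, 120, [377.5, 436.7, -264.1]), (106, 121, [377.9, 436.2, -262.0]), (108, 133, [377.5, 436.7, -260.4]), (110, 120, [377.2, 437.1, -258.8]), (112, 117, [376.8, 437.7, -257.2]), (114, 60, [387.9, 423.4, -247.8]), (116, 37, [387.7, 423.7, -246.1]), (118, 38, [387.9, 423.5, -244.3]), (120, 36, [387.6, 423.9, -242.7]), (122, 37, [388.4, 422.8, -240.4])]
```

```bash
python3 - <<'E'
from h import *
np.set_printoptions(suppress=True,linewidth=180)
im,d,P=WW("w2"); S=slope(P)*1000
for a,b in((130,180),(200,300),(400,500)):
  q=S[197:213,a:b].reshape(-1,3);f=S[183:190,a:b].reshape(-1,3);print(a,"top w",np.median(q[:,0]).round(2),"front n",np.median(f[:,1]).round(2),"s",np.median(q[:,2]).round(1))
# expected rows of edges
f=np.load("pics/w2.npz");Mi=np.linalg.inv(f["M"]);K=f["K"]
def proj(w,n,s):
    t=.5*w+.8660254*n;z=.8660254*w-.5*n;p=Mi@np.r_[T(t,s,z)/1,1] if 0 else Mi@np.r_[T(t/1000,s/1000,z/1000),1];p=K@p[:3];return (p[:2]/p[2]).round(1)
for w in (388,385,372,369): print(w,proj(w,404.2,-171))
# finger tips in tool frame
c=env.camera_params("wrist")["hand_eye"]
for v in range(238,330,6):
    for u in (232,246,266,282):
        z=d[v,u];p=c@np.r_[(u-K[0,2])/K[0,0]*z,(v-K[1,2])/K[1,1]*z,z,1];print((u,v),(p[:3]*1000).round(0).tolist(),end=" ")
    print()
print("right end of lip s:",); 
E
```

```text
130 top w 387.82 front n 404.18 s -211.3
200 top w 387.8 front n 403.96 s -128.6
400 top w 387.78 front n 403.62 s 45.5
388 [198.6 193.5]
385 [199.  190.8]
372 [200.6 179.3]
369 [200.9 176.8]
(232, 238) [-20.0, 144.0, -52.0] (246, 238) [-8.0, 145.0, -53.0] (266, 238) [9.0, 144.0, -52.0] (282, 238) [23.0, 144.0, -52.0] 
(232, 244) [-20.0, 139.0, -55.0] (246, 244) [-4.0, 17.0, 10.0] (266, 244) [5.0, 17.0, 10.0] (282, 244) [23.0, 139.0, -55.0] 
(232, 250) [-20.0, 134.0, -58.0] (246, 250) [-4.0, 12.0, 10.0] (266, 250) [5.0, 12.0, 10.0] (282, 250) [22.0, 135.0, -59.0] 
(232, 256) [-10.0, 13.0, 6.0] (246, 256) [-4.0, 7.0, 10.0] (266, 256) [5.0, 6.0, 11.0] (282, 256) [12.0, 13.0, 7.0] 
(232, 262) [-10.0, 8.0, 7.0] (246, 262) [-4.0, 2.0, 10.0] (266, 262) [5.0, 2.0, 11.0] (282, 262) [12.0, 9.0, 6.0] 
(232, 268) [-10.0, 3.0, 7.0] (246, 268) [-3.0, -3.0, 11.0] (266, 268) [4.0, -3.0, 10.0] (282, 268) [11.0, 3.0, 7.0] 
(232, 274) [-9.0, -1.0, 7.0] (246, 274) [-3.0, -7.0, 11.0] (266, 274) [4.0, -7.0, 11.0] (282, 274) [11.0, -1.0, 7.0] 
(232, 280) [-9.0, -5.0, 7.0] (246, 280) [-3.0, -11.0, 10.0] (2
[... 361 characters left out ...]
12.0] (266, 298) [4.0, -23.0, 12.0] (282, 298) [9.0, -25.0, 13.0] 
(232, 304) [-7.0, -26.0, 11.0] (246, 304) [-3.0, -26.0, 11.0] (266, 304) [4.0, -26.0, 11.0] (282, 304) [9.0, -27.0, 12.0] 
(232, 310) [-7.0, -28.0, 11.0] (246, 310) [-3.0, -29.0, 11.0] (266, 310) [4.0, -29.0, 12.0] (282, 310) [9.0, -29.0, 12.0] 
(232, 316) [-7.0, -32.0, 12.0] (246, 316) [-3.0, -32.0, 12.0] (266, 316) [4.0, -32.0, 12.0] (282, 316) [9.0, -32.0, 12.0] 
(232, 322) [-7.0, -35.0, 12.0] (246, 322) [-3.0, -34.0, 11.0] (266, 322) [4.0, -33.0, 10.0] (282, 322) [8.0, -35.0, 11.0] 
(232, 328) [-6.0, -43.0, 17.0] (246, 328) [-3.0, -36.0, 10.0] (266, 328) [4.0, -34.0, 9.0] (282, 328) [8.0, -43.0, 16.0] 
right end of lip s:
```

Emit:
step_arm([
  [28,0,18],
  [55,0,37],
  [55,37,37],
  [55,74,37],
  [55,111,37],
  [55,130,37],
  [55,146,37],
  [55,146,37],
], twist=[0,0,0,0,0,0,0,0])

```text
time: 3.58
eef_pos: [0.4951, 0.0105, 0.1314]
tool_rot: [-89.6, -0.0, 99.0]
force: [0.8, 0.0, 1.1]
grip_width: 0.0001
```

```bash
python3 - <<'E'
from h import *
plan(T(.525,-.0685,.134),99.45); wsnap("w3"); print(np.round(env.read_state()["qpos"],1))
E
```

```text
pos [0.4951 0.0105 0.1314] tsz [ 0.4901 -0.071   0.1314] yaw 99.0 shift mm [  2.8  -2.8 -34.9] dist 35.1 twist rad -0.008 deg 0.4 force [0.79 0.05 1.07] t 3.58 w 8.281047005044151e-05
[ 42.7  34.3 -59.5 115.4  37.7  52.4  61.8]
```

View pics/w3.png

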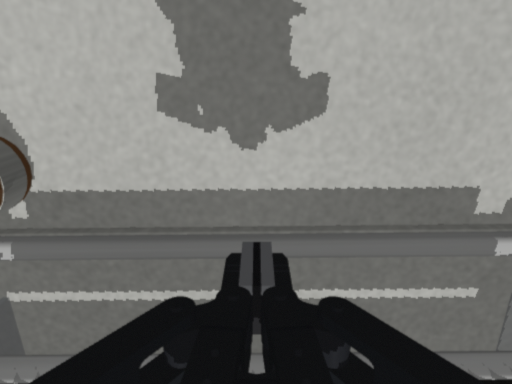

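The tips are in front of and below the lip; the grey lip edge shows at v≈355–380 behind the fingers. I'll approach slowly until they touch.

Emit:
step_arm([
  [1,-1,-10],
  [2,-2,-20],
  [3,-2,-26],
  [3,-2,-30],
  [3,-2,-30],
  [3,-2,-30],
], twist=[-0.004,-0.008,-0.008,-0.008,-0.008,-0.008])

```text
time: 4.13
eef_pos: [0.5279, 0.0201, 0.1367]
tool_rot: [-90.0, 0.0, 99.6]
force: [-1.9, 0.4, 0.4]
grip_width: 0.0001
```

```bash
python3 - <<'E'
from h import *
plan(T(.525,-.0685,.134),99.45)
E
```

```text
pos [0.5279 0.0201 0.1367] tsz [ 0.524  -0.0669  0.1367] yaw 99.59 shift mm [-1.6  2.7 -1. ] dist 3.3 twist rad 0.002 deg -0.1 force [-1.87  0.44  0.43] t 4.13 w 6.941875444200021e-05
```

Emit:
step_arm([
  [-1,0,5],
  [-1,4,5],
  [-1,4,3],
  [-1,4,1],
  [-1,4,0],
  [-1,4,0],
], twist=[0,0,0,0,0,0])

```text
time: 4.63
eef_pos: [0.5279, 0.0189, 0.1324]
tool_rot: [-90.0, -0.0, 99.6]
force: [-0.7, 0.0, 0.1]
grip_width: 0.0003
```

```bash
python3 - <<'E'
from h import *
plan(T(.525,-.0685,.132),99.45)
E
```

```text
pos [0.5279 0.0189 0.1324] tsz [ 0.5238 -0.068   0.1324] yaw 99.57 shift mm [-0.5  0.4 -1.2] dist 1.3 twist rad 0.002 deg -0.1 force [-0.67  0.03  0.09] t 4.63 w 0.0002929673882093555
```

Emit:
step_arm([
  [0,-1,-1.5],
  [0,-3,-3],
  [0,-5,-4],
  [0,-7,-5.2],
  [0,-9,-6.4],
  [0,-11,-7.5],
  [0,-13,-8.6],
  [0,-13,-8.6],
], twist=[0,0,0,0,0,0,0,0])

```text
time: 5.3
eef_pos: [0.5357, 0.0202, 0.1457]
tool_rot: [-90.0, 0.0, 99.6]
force: [-5.8, -0.7, 2.3]
grip_width: 0.0003
```

```bash
python3 - <<'E'
from h import *
plan(T(.525,-.0685,.132),99.45)
wsnap("w4"); p,d=env.snapshot("side"); cv2.imwrite("pics/side4z.png",cv2.resize(p[100:265,195:345,::-1],None,fx=3.6,fy=3.6,interpolation=cv2.INTER_CUBIC))
im,d,P=WW("w4");cv2.imwrite("pics/w4z.png",cv2.resize(im[184:384,0:512,::-1],None,fx=1.5,fy=1.5))
S=slope(P)*1000
for u in (60,420):
  print(u,[(v,int(im[v,u].max()),*S[v,u].round(0)) for v in range(330,384,3)])
E
```

```text
pos [0.5357 0.0202 0.1457] tsz [ 0.5318 -0.068   0.1457] yaw 99.58 shift mm [-0.5 13.7  6.7] dist 15.3 twist rad 0.002 deg -0.1 force [-5.8  -0.69  2.27] t 5.3 w 0.00033611882071344566
60 [(330, 31, np.float64(402.0), np.float64(410.0), np.float64(-155.0)), (333, 30, np.float64(402.0), np.float64(414.0), np.float64(-156.0)), (336, 32, np.float64(402.0), np.float64(418.0), np.float64(-158.0)), (339, 31, np.float64(402.0), np.float64(423.0), np.float64(-160.0)), (342, 31, np.float64(402.0), np.float64(428.0), np.float64(-162.0)), (345, 32, np.float64(402.0), np.float64(432.0), np.float64(-164.0)), (348, 70, np.float64(402.0), np.float64(437.0), np.float64(-166.0)), (351, 118, np.float64(404.0), np.float64(437.0), np.float64(-166.0)), (354, 118, np.float64(405.0), np.float64(438.0), np.float64(-166.0)), (357, 117, np.float64(406.0), np.float64(438.0), np.float64(-165.0)), (360, 117, np.float64(408.0), np.float64(438.0), np.float64(-165.0)), (363, 95, np.float64(409.0), np.float64(438.0), np.float64(-164.0)), (366, 22, np.float64(431.0), np.float64(351.0), np.float64(-118.0)), (369, 20, 
[... 855 characters left out ...]
 np.float64(-22.0)), (354, 21, np.float64(427.0), np.float64(354.0), np.float64(-23.0)), (357, 19, np.float64(428.0), np.float64(352.0), np.float64(-24.0)), (360, 20, np.float64(429.0), np.float64(352.0), np.float64(-24.0)), (363, 20, np.float64(430.0), np.float64(352.0), np.float64(-24.0)), (366, 20, np.float64(431.0), np.float64(352.0), np.float64(-25.0)), (369, 20, np.float64(432.0), np.float64(351.0), np.float64(-25.0)), (372, 21, np.float64(432.0), np.float64(351.0), np.float64(-26.0)), (375, 20, np.float64(433.0), np.float64(350.0), np.float64(-27.0)), (378, 20, np.float64(434.0), np.float64(351.0), np.float64(-26.0)), (381, 21, np.float64(435.0), np.float64(350.0), np.float64(-27.0))]
```

View pics/side4z.png

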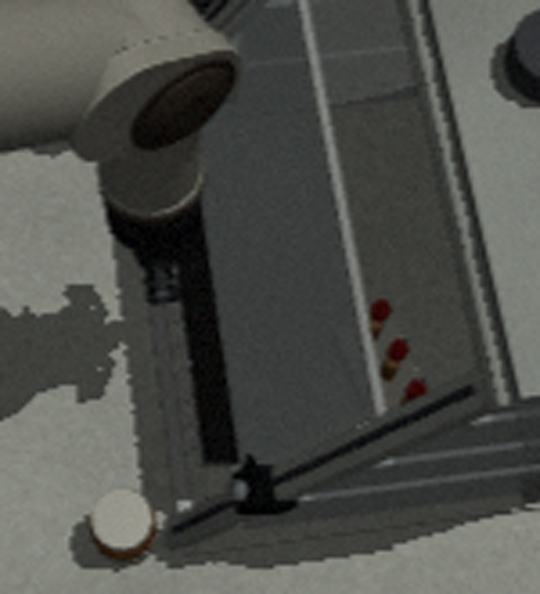

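View pics/w4.png

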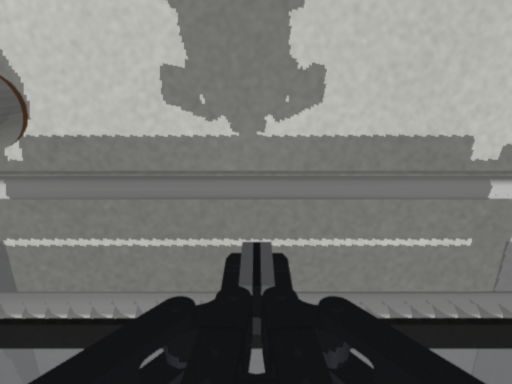

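The sash is moving: the lip's top went from w=387.8 to 402 mm, and the black strip now spans v≈318–347 in the wrist view. I'm continuing along the slope.

Emit:
step_arm([
  [0,-2.2,-1.3],
  [0,-4.4,-2.6],
  [0,-6.6,-3.8],
  [0,-8.8,-5.1],
  [0,-11,-6.4],
  [0,-13.2,-7.6],
  [0,-15.4,-8.9],
  [0,-17.4,-10],
], twist=[0,0,0,0,0,0,0,0])

```text
time: 6.07
eef_pos: [0.5453, 0.0219, 0.1629]
tool_rot: [-89.9, 0.0, 99.6]
force: [-4.8, -1.0, -0.7]
grip_width: -0.0001
```

Emit:
step_arm([
  [0,-2.2,-1.3],
  [0,-4.4,-2.6],
  [0,-6.6,-3.8],
  [0,-8.8,-5.1],
  [0,-11,-6.4],
  [0,-13.2,-7.6],
  [0,-14.5,-8.4],
  [0,-14.5,-8.4],
], twist=[0,0,0,0,0,0,0,0])

```text
time: 6.73
eef_pos: [0.5538, 0.0233, 0.1777]
tool_rot: [-90.0, 0.0, 99.6]
force: [-5.0, -1.0, 0.9]
grip_width: 0.0001
```

```bash
cat >> h.py <<'E'
def top(tag,v0=300,v1=384,us=(20,90)):
    im,d,P=WW(tag);S=slope(P)*1000; s=S[v0:v1,us[0]:us[1]].reshape(-1,3); c=im[v0:v1,us[0]:us[1]].max(2).ravel()
    m=(c<50)&(s[:,1]>409)&(s[:,1]<433)&(s[:,2]>-260); print("top w",np.median(s[m,0]).round(2),"std",s[m,0].std().round(2),m.sum())
E
python3 - <<'E'
from h import *
plan(T(.525,-.0685,.132),99.45)
wsnap("w5");top("w5");top("w4")
E
```

```text
pos [0.5538 0.0233 0.1777] tsz [ 0.5502 -0.0679  0.1777] yaw 99.59 shift mm [-0.5 45.7 25.1] dist 52.1 twist rad 0.002 deg -0.1 force [-4.99 -0.96  0.95] t 6.73 w 0.00014580505639091588
top w 439.14 std 0.21 1157
top w 402.32 std 0.21 1161
```

View pics/w5.png

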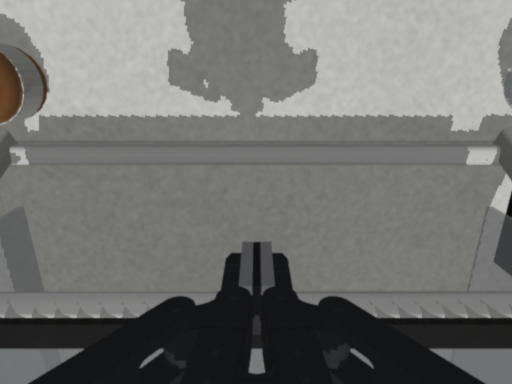

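The lip's top is at w=439.1 against a target of about 450.3. I'll push 7 mm more, then back off and look closely.

Emit:
step_arm([
  [0,-1.5,-0.9],
  [0,-3,-1.7],
  [0,-4.5,-2.6],
  [0,-6,-3.5],
  [0,-6,-3.5],
  [0,-6,-3.5],
], twist=[0,0,0,0,0,0])

```text
time: 7.28
eef_pos: [0.5572, 0.0239, 0.1836]
tool_rot: [-90.0, 0.0, 99.6]
force: [-5.5, -1.1, 1.7]
grip_width: -0.0002
```

```bash
python3 - <<'E'
from h import *
plan(T(.525,-.14,.29),99.45)
wsnap("w6");top("w6")
E
```

```text
pos [0.5572 0.0239 0.1836] tsz [ 0.5536 -0.068   0.1836] yaw 99.58 shift mm [ -72.  -106.4   28.9] dist 131.6 twist rad 0.002 deg -0.1 force [-5.53 -1.12  1.7 ] t 7.28 w -0.00018487981412565815
top w 445.99 std 0.2 1165
```

Emit:
step_arm([
  [0,0,12],
  [0,0,25],
  [-23,-14,25],
  [-46,-28,25],
  [-69,-42,20],
  [-92,-56,9],
  [-92,-56,9],
  [-92,-56,9],
], twist=[0,0,0,0,0,0,0,0])

```text
time: 8.0
eef_pos: [0.5666, -0.0698, 0.2409]
tool_rot: [-90.3, 0.0, 99.4]
force: [-0.9, 0.6, -0.2]
grip_width: -0.0001
```

```bash
python3 - <<'E'
from h import *
plan(T(.545,-.16,.24),99.45)
wsnap("w7");top("w7",200,384,(100,200))
im,d,P=WW("w7")
cv2.imwrite("pics/w7z.png",cv2.resize(im[200:360,40:240,::-1],None,fx=3.7,fy=3.7,interpolation=cv2.INTER_CUBIC))
E
```

```text
pos [ 0.5666 -0.0698  0.2409] tsz [ 0.5475 -0.1619  0.2409] yaw 99.37 shift mm [1.9 0.8 2.5] dist 3.2 twist rad -0.001 deg 0.1 force [-0.92  0.58 -0.15] t 8.0 w -5.821459254227192e-05
top w 446.14 std 1.11 1497
```

View pics/w7.png

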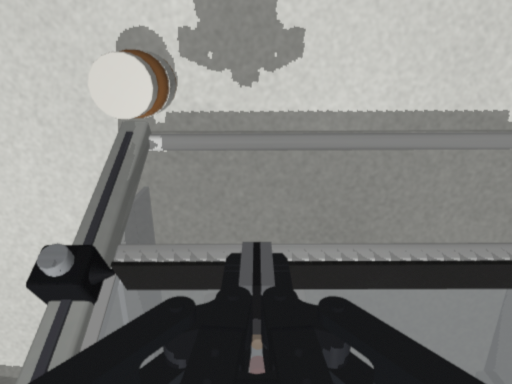

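View pics/w7z.png

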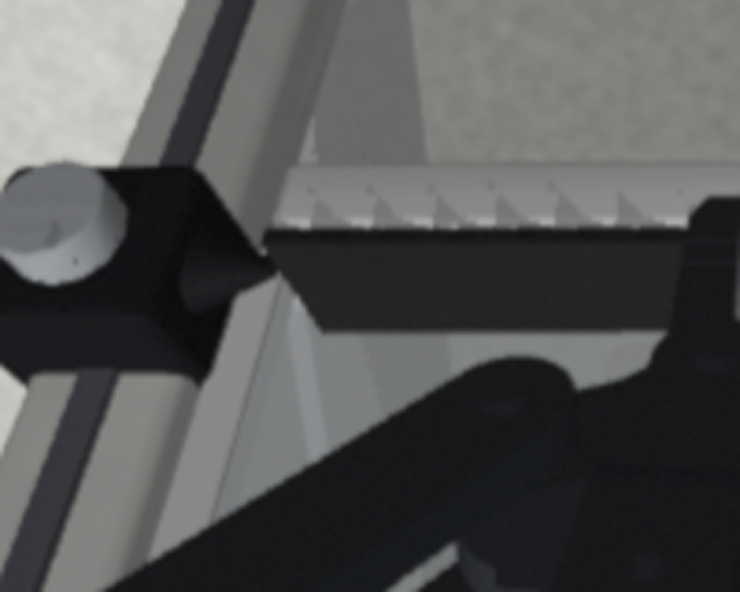

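The tip is at about (113,272) px and nearly touches the outline of the lip's end; the lip's black top spans v≈262–288. I'll fit the cone axis to the depth data from w2 and w7.

```bash
python3 - <<'E'
from h import *
from scipy.optimize import least_squares
np.set_printoptions(suppress=True,linewidth=180)
for tag,(u0,u1,v0,v1) in {"w2":(70,90,250,272),"w7":(88,114,262,284)}.items():
    im,d,P=WW(tag);S=slope(P)*1000
    box=S[v0:v1,u0:u1].reshape(-1,3);c=im[v0:v1,u0:u1].max(2).ravel()
    m=(c<45)&(box[:,2]>-264.5)&(box[:,2]<-252)&(box[:,1]<425)&(box[:,1]>408)&(abs(box[:,0]-442)<9)
    q=box[m]
    f=lambda x:np.hypot(q[:,0]-x[0],q[:,1]-x[1])-x[3]*(x[2]-q[:,2])
    r=least_squares(f,[442,421,-252,.4],loss="soft_l1",f_scale=.5)
    f2=lambda x:np.hypot(q[:,0]-x[0],q[:,1]-421)-x[2]*(x[1]-q[:,2])
    r2=least_squares(f2,[442,-252,.4],loss="soft_l1",f_scale=.5)
    print(tag,m.sum(),r.x.round(2),"rms",np.sqrt((r.fun**2).mean()).round(2),"n fixed",r2.x.round(2))
    # clip block extents: dark pts by s<-266
    v,u=np.mgrid[0:384,0:512]; k=(im.max(2)<45)&(S[...,2]<-267)&(S[...,2]>-310)&(abs(S[...,0]-442)<25)&(S[...,1]>395)&(S[...,1]<440)
    print(" clip w",np.percentile(S[k][:,0],[.5,1,2,50,98,99,99.5]).round(1),k.sum())
    # lip extents now: front face n, top w, bottom
    for uu in (140,150,160,170):
        col=S[:,uu]; k=(abs(col[:,1]-404)<2)&(col[:,2]>-260); print("  front face rows w range",col[k][:,0].min().round(1),col[k][:,0].max().round(1))
    lip=(im.max(2)<50)&(S[...,1]>408)&(S[...,1]<433)&(S[...,2]>-256)&(S[...,2]<-150)&(v<300); 
    h=S[lip]; w=np.median(h[:,0]); h=h[abs(h[:,0]-w)<1.5]; print(" top",w.round(2),"left s min",h[:,2].min().round(1))
E
```

```text
w2 210 [ 442.09  421.02 -249.24    0.45] rms 0.65 n fixed [ 442.1  -249.28    0.45]
 clip w [428.1 428.9 429.5 454.1 457.5 457.6 457.6] 1223
  front face rows w range 275.9 387.5
  front face rows w range 229.8 387.8
  front face rows w range 229.9 387.5
  front face rows w range 231.4 387.8
 top 387.83 left s min -248.2
w7 318 [ 442.18  420.79 -249.79    0.45] rms 0.62 n fixed [ 442.11 -249.36    0.45]
 clip w [428.1 429.  429.4 453.9 457.4 457.4 457.5] 1783
  front face rows w range 430.7 446.2
  front face rows w range 290.9 446.9
  front face rows w range 284.5 445.7
  front face rows w range 267.8 446.3
 top 446.16 left s min -255.8
```

The cone axis is at w=442.1 in both views and agrees with the clip's centre, so the lip's top should end at w≈450.1. That leaves about 4 mm. I'm going back under the lip.

Emit:
step_arm([
  [10,0,20],
  [40,18,22],
  [68,36,22],
  [94,57,22],
  [94,57,22],
  [94,57,10],
  [94,57,1],
  [94,57,1],
], twist=[0,0,0,0,0,0,0,0])

```text
time: 8.72
eef_pos: [0.5492, 0.0255, 0.1826]
tool_rot: [-90.1, -0.1, 99.6]
force: [1.5, -0.2, 0.3]
grip_width: -0.0002
```

```bash
python3 - <<'E'
from h import *
plan(T(.5536,-.068,.1836),99.45)
wsnap("w8");top("w8")
E
```

```text
pos [0.5492 0.0255 0.1826] tsz [ 0.5459 -0.0651  0.1826] yaw 99.65 shift mm [-3.  -0.9 -7.7] dist 8.3 twist rad 0.003 deg -0.2 force [ 1.51 -0.18  0.31] t 8.72 w -0.0002277020797599251
top w 446.01 std 0.18 883
```

Emit:
step_arm([
  [0,0,-4],
  [0,-1,-7.5],
  [0,-2,-8],
  [0,-3,-8.6],
  [0,-4,-9.2],
  [0,-4,-9.2],
  [0,-4,-9.2],
], twist=[0,0,0,0,0,0,0])

```text
time: 9.35
eef_pos: [0.5564, 0.0257, 0.1863]
tool_rot: [-90.0, 0.0, 99.6]
force: [0.3, -0.2, 0.5]
grip_width: 0.0
```

```bash
python3 - <<'E'
from h import *
plan(T(.5556,-.068,.1871),99.45)
wsnap("w9");top("w9")
E
```

```text
pos [0.5564 0.0257 0.1863] tsz [ 0.5531 -0.066   0.1863] yaw 99.57 shift mm [-2.  -0.8 -2.5] dist 3.3 twist rad 0.002 deg -0.1 force [ 0.27 -0.16  0.45] t 9.35 w 4.0305473811655886e-05
top w 445.99 std 0.21 1176
```

Emit:
step_arm([
  [0,-0.5,-0.8],
  [0,-1,-1.4],
  [0,-1.8,-1.9],
  [0,-2.5,-2.3],
  [0,-2.5,-2.3],
  [0,-2.5,-2.3],
], twist=[0,0,0,0,0,0])

```text
time: 9.9
eef_pos: [0.5579, 0.0259, 0.1884]
tool_rot: [-89.9, 0.0, 99.6]
force: [-4.5, -0.5, -0.2]
grip_width: -0.0001
```

```bash
python3 - <<'E'
from h import *
plan(T(.5556,-.068,.1871),99.45)
wsnap("w10");top("w10")
E
```

```text
pos [0.5579 0.0259 0.1884] tsz [ 0.5546 -0.066   0.1884] yaw 99.58 shift mm [-2.   1.3 -1. ] dist 2.6 twist rad 0.002 deg -0.1 force [-4.54 -0.45 -0.22] t 9.9 w -0.00012651904693385287
top w 448.04 std 0.22 1173
```

Emit:
step_arm([
  [0,-0.6,-0.3],
  [0,-1.2,-0.7],
  [0,-1.8,-1.0],
  [0,-1.8,-1.0],
  [0,-1.8,-1.0],
], twist=[0,0,0,0,0])

```text
time: 10.37
eef_pos: [0.5591, 0.0262, 0.1904]
tool_rot: [-89.9, 0.0, 99.6]
force: [-5.1, -0.5, 0.6]
grip_width: 0.0001
```

```bash
python3 - <<'E'
from h import *
plan(T(.5556,-.068,.1871),99.45)
wsnap("w11");top("w11")
E
```

```text
pos [0.5591 0.0262 0.1904] tsz [ 0.5558 -0.066   0.1904] yaw 99.58 shift mm [-2.   3.3  0.2] dist 3.9 twist rad 0.002 deg -0.1 force [-5.1  -0.52  0.61] t 10.37 w 7.98296011001535e-05
top w 450.5 std 0.21 1188
```

The lip's top is at 450.5 against a target of about 450.2. Backing off to check.

Emit:
step_arm([
  [0,0,8],
  [0,0,25],
  [-23,-14,27],
  [-46,-28,27],
  [-69,-42,22],
  [-92,-51,12],
  [-92,-51,12],
  [-92,-51,12],
], twist=[0,0,0,0,0,0,0,0])

```text
time: 11.08
eef_pos: [0.565, -0.0679, 0.2426]
tool_rot: [-90.2, 0.0, 99.4]
force: [-0.6, 1.1, -0.5]
grip_width: -0.0001
```

```bash
python3 - <<'E'
from h import *
plan(T(.545,-.16,.24),99.45)
wsnap("w12")
from scipy.optimize import least_squares
im,d,P=WW("w12");S=slope(P)*1000; v,u=np.mgrid[0:384,0:512]
lip=(im.max(2)<50)&(S[...,1]>408)&(S[...,1]<433)&(S[...,2]>-245)&(S[...,2]<-150)&(v<300);h=S[lip];w=np.median(h[:,0]);print("top",w,(abs(h[:,0]-w)<1).mean())
k=(im.max(2)<45)&(S[...,2]<-253)&(S[...,2]>-264.5)&(S[...,1]<425)&(S[...,1]>408)&(abs(S[...,0]-442)<9);q=S[k]
f=lambda x:np.hypot(q[:,0]-x[0],q[:,1]-x[1])-x[3]*(x[2]-q[:,2])
print("cone",least_squares(f,[442,421,-252,.4],loss="soft_l1",f_scale=.5).x.round(2),k.sum())
k=(im.max(2)<45)&(S[...,2]<-267)&(S[...,2]>-310)&(abs(S[...,0]-442)<25)&(S[...,1]>395)&(S[...,1]<440);print("clip w",np.percentile(S[k][:,0],[1,99]).round(1))
cv2.imwrite("pics/w12z.png",cv2.resize(im[180:340,40:240,::-1],None,fx=3.7,fy=3.7,interpolation=cv2.INTER_CUBIC))
p,d=env.snapshot("scene"); cv2.imwrite("pics/scene12z.png",cv2.resize(p[90:250,205:335,::-1],None,fx=3.6,fy=3.6,interpolation=cv2.INTER_CUBIC))
E
```

```text
pos [ 0.565  -0.0679  0.2426] tsz [ 0.5461 -0.1598  0.2426] yaw 99.37 shift mm [-0.2  2.6  1.1] dist 2.8 twist rad -0.001 deg 0.1 force [-0.61  1.14 -0.5 ] t 11.08 w -0.0001020595244972221
top 450.69006058143657 0.9994222992489891
cone [ 4.4204e+02  4.2087e+02 -2.4905e+02  4.3000e-01] 284
clip w [428.7 457.5]
```

View pics/w12z.png

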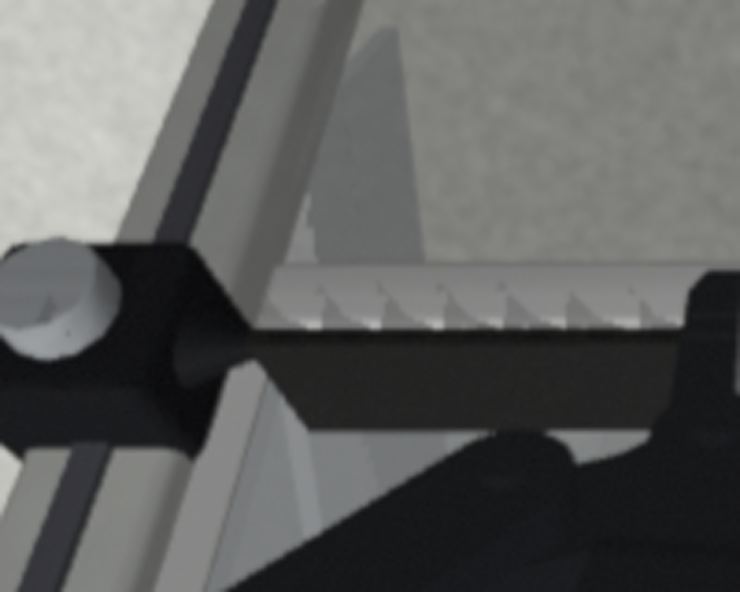

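View pics/scene12z.png

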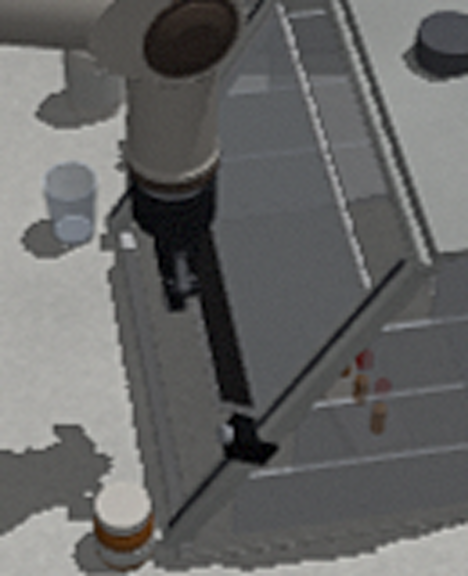

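```bash
python3 - <<'E'
from h import *
f=np.load("pics/w12.npz");Mi=np.linalg.inv(f["M"]);K=f["K"];im,d,P=WW("w12");S=slope(P)*1000
def proj(w,n,s):
    t=.5*w+.8660254*n;z=.8660254*w-.5*n;p=K@(Mi@np.r_[T(t/1000,s/1000,z/1000),1])[:3];return (p[:2]/p[2]).round(2)
for w in (450.6,447.6,434.6,431.6): print(w,proj(w,404.0,-215))
u=int(proj(440,404,-215)[0])
for v in range(244,276): print(v,im[v,u],S[v,u].round(1))
E
```

```text
450.6 [162.36 272.92]
447.6 [163.25 268.32]
434.6 [166.94 249.36]
431.6 [167.75 245.2 ]
244 [126 126 122] [ 335.5  559.5 -265.4]
245 [126 126 122] [ 336.2  560.5 -265.5]
246 [127 128 124] [ 337.7  560.2 -265.2]
247 [130 130 126] [ 337.5  562.8 -265.7]
248 [131 132 127] [ 337.9  564.3 -266. ]
249 [132 132 127] [ 338.7  565.3 -266. ]
250 [124 124 121] [ 339.2  566.6 -266.2]
251 [115 115 114] [ 435.3  404.9 -216.3]
252 [121 121 120] [ 436.3  404.2 -216. ]
253 [124 124 123] [ 437.2  404.  -215.8]
254 [125 125 124] [ 438.5  403.  -215.3]
255 [126 127 126] [ 437.8  405.4 -216. ]
256 [128 129 127] [ 439.3  404.  -215.4]
257 [129 130 129] [ 439.8  404.3 -215.4]
258 [131 132 131] [ 440.5  404.2 -215.2]
259 [133 133 132] [ 441.4  403.9 -215. ]
260 [134 134 133] [ 442.2  403.6 -214.8]
261 [134 134 134] [ 443.   403.5 -214.6]
262 [133 134 133] [ 443.4  403.9 -214.7]
263 [129 129 128] [ 444.3  403.6 -214.4]
264 [121 122 121] [ 444.3  404.7 -214.7]
265 [119 120 119] [ 445.3  404.2 -214.4]
266 [123 123 122] [ 445.7  404.7 -214.4]
267 [128 128 128] [ 446.6  404.3 -214.2]
268 [113 113 112] [ 447.   404.8 -214.2]
269 [47 47 46] [ 448.2  403.8 -213.8]
270 [24 23 22] [ 449.2  403.  -213.5]
271 [23 22 22] [ 449.9  402.9 -213.3]
272 [25 25 25] [ 449.6  404.8 -213.8]
273 [33 32 32] [ 451.2  402.9 -213.1]
274 [35 35 35] [ 450.7  405.3 -213.7]
275 [37 36 35] [ 450.5  407.  -214.1]
```

The lip is 16 mm thick overall, so its end's centre is at w≈442.6 against the pointer at 442.1. That's within about 0.5 mm. I'll move clear, do a last check and hand in.

Emit:
step_arm([
  [0,-10,20],
  [0,-20,40],
  [0,-25,50],
  [0,-25,50],
  [0,-25,50],
  [0,-25,50],
], twist=[0,0,0,0,0,0])

```text
time: 11.68
eef_pos: [0.5142, -0.0741, 0.2664]
tool_rot: [-90.0, 0.0, 99.6]
force: [0.8, -0.5, 0.4]
grip_width: 0.0001
```

```bash
python3 - <<'E'
from h import *
wsnap("w13");im,d,P=WW("w13");S=slope(P)*1000;v,u=np.mgrid[0:384,0:512]
lip=(im.max(2)<50)&(S[...,1]>408)&(S[...,1]<433)&(S[...,2]>-245)&(S[...,0]<456)&(S[...,0]>445);print("top",np.median(S[lip][:,0]),lip.sum())
p,d=env.snapshot("side"); cv2.imwrite("pics/side13.png",p[...,::-1])
a=np.load("pics/side0.npz")
# bystanders: caps compare
for n,(x0,y0,x1,y1) in {"jar":(215,232,245,262),"beaker":(203,112,228,142),"tubes":(285,178,320,217),"clip":(255,222,285,245)}.items():
    print(n,np.abs(p[y0:y1,x0:x1].astype(int)-a["p"][y0:y1,x0:x1]).mean().round(1))
print(env.read_state()["force"],env.read_state()["time"]); print(env.finish_job())
E
```

```text
top 450.7426898952367 1452
jar 10.1
beaker 29.2
tubes 12.4
clip 8.0
[-0.34250593 -0.02136051 -0.0699898 ] 11.7833
the job is handed in; nothing more can be done
None
```

View pics/side13.png

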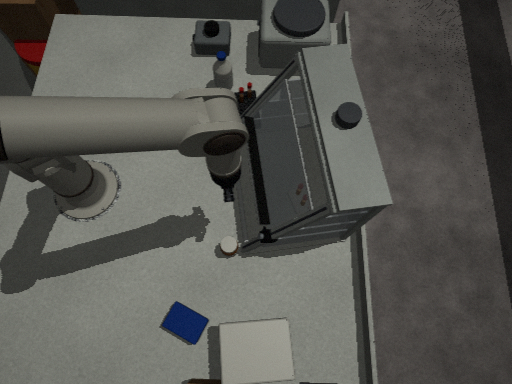

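The sash is at its mark and the job is handed in, at about 11.8 s on the robot's clock. I pushed with the closed fingertips, with contact on the lower front edge of the lip near its middle. Contact forces were about 5 to 6 N, and I never gripped the lip or pressed on its top.

**Alignment:** in the last wrist images the centre of the lip's end is at about 442.6–442.7 mm along the slope. The fitted pointer axis is at 442.0–442.2 mm, and half-way up the pointer's clip at 442.4–443.1 mm. The sash is within about 0.6 mm of the pointer. The end's centre comes from the measured top face and the given 16 mm thickness; the measured front face (about 15.5 mm) supports that.

**Stability:** the lip's top read 450.5 mm while pushed, and 450.7 mm after I let go and again just before hand-in. The difference is within measuring noise.

**Surroundings:** the pointer read the same before and after the push. In the final side picture the jar, tube stand, bottle, tip box and foam box look as they were at the start.

**What disagreed or could not be checked:**
- **Tool angle:** the tool can only point straight down, so I pushed horizontally against that edge rather than flat under the lip.
- **Picture comparison:** image differences from the start were not zero, around 8–12 grey levels for the jar, tubes and clip. I put that down to the arm's shadow.
- **Beaker:** the arm covers it in the final side picture. In a scene picture taken just after the last push, with the arm backed off, it stood where it began.

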